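# Load the incubated sample block into the reader

### The job

Raise the clear flap of the bench incubator right over until it stands open by itself, take out the notched metal sample block, and set it down gently, without dropping it, on the reader's platform: its notch straddling the small fixed rib, lying flat and square, so that its solid end holds the sensing pin pressed down. Leave the flap standing open, and leave the other things on the bench where they are.

Things in the scene. Friction and masses are not known exactly. Their poses are not given: they have to be found in the camera images.
- incubator: White open-topped chamber with a clear hinged flap, fixed to the bench but placed differently each time (on the left or the right). 180 (its x) x 200 (its y) x 95 mm high, walls 8 mm, chamber floor 20 mm above the bench. Origin: centre of its underside; its +x points to the hinge side, away from the robot; z up.
- flap (a joint): Angle of the incubator's flap in rad: 0 = shut, grows as it opens, stop at 1.9. The flap (clear plate 6 mm thick with grey edges, 180 x 200 mm, 0.22 kg) hinges along the incubator's far top edge. No latch and almost no friction: it falls shut below about 1.4 rad and falls on to its open stop beyond about 1.5 rad.
- flap_handle (a point): Middle of the flap's bar handle: a round steel bar 11 mm thick, 105 mm long, along the incubator's y, standing on two posts on the flap's upper face near its front edge; the bar's axis is 34 mm clear of that face and 165 mm along the flap from the hinge. x and z axes turn with the flap (z points out of the flap's upper face, x from front edge to hinge).
- flap_hinge (a point): Point on the flap's hinge line, in its middle, 95 mm above the bench. With the flap shut the handle lies 165 mm toward the incubator's -x and 40 mm above it. Axes turn with the flap; its y is the hinge line. The flap opens by turning positively about +y (front edge goes up and over toward +x).
- block: Bare aluminium block, 84 (its x) x 44 (y) x 55 mm, about 0.4 kg, loose on the chamber floor at many yaws. Its -x end has a slot (notch) 20 mm wide in y, 26 mm deep in x, cut right through from top to bottom between two 12 mm prongs; the +x end is solid. Two white round caps, 22 mm across, stand 10 mm out of its top over the solid part. Origin: centre of the 84 x 44 mm underside; z up.
- block_grip (a point): Point on the block's underside, 7 mm toward its +x from the origin, under its centre of mass: good place to grip across the 44 mm width (solid there). When carried out, the underside must clear the chamber's 95 mm high walls.
- reader: Grey instrument fixed to the bench, placed differently each time: 130 (its x) x 185 mm (its y, -75 to +110), 35 mm high, flat steel platform on top. A low console 30 mm wide lies along its +y side (centre y = 93 mm, top 63 mm above the bench). The sensing pin is at x = +30 mm, y = 0. Origin: under the platform's middle, at bench level; z up.
- reader_seat (a point): Middle of the platform's top, 35 mm above the bench: where the middle of the block's underside belongs, the block's +x along the reader's +x, so that the notch straddles the rib (4 mm free each side) and the solid end covers the pin. Axes as the reader's.
- rib (a point): Centre of the top of the platform's small fixed dark rib: 14 (reader's x) x 12 (y) mm, 12 mm high, at x = -34 mm, y = 0 of the reader.
- sensor_pin (a joint): Travel of the sensing pin in m: 0 = up (6 mm out of the platform), about 0.006 when the block lies flat over it. Round steel pin, 10 mm across, spring 0.6 N (up) to 1.5 N (down): the block's weight holds it down. With the block the wrong way round the pin stands in the notch and the block rides up on the rib.
- pin_top (a point): Centre of the sensing pin's top face.
- pot1: Bystander: empty clear plastic pot, 68 mm across, 55 mm tall, between incubator and reader. Origin: centre of its underside.
- pot2: Bystander: a pot like pot1, farther from the robot.
- pot3: Bystander: a pot like pot1, far to the robot's right.
- blank: Bystander: plain aluminium block without notch or caps, 60 x 44 x 50 mm, standing on the bench; not the one to load. Origin: centre of its underside.
- jar: Bystander: jar, 60 mm across, 90 mm tall, to the robot's left. Origin: centre of its underside.
- bottle: Bystander: white bottle, 64 mm across, 170 mm tall, to the robot's left. Origin: centre of its underside.
- spoon: Bystander: steel spoon 160 mm long lying on the bench far to the right.
There are look-alikes about, which are no part of the job. Leave any red look-alike of the reader alone.

How it is judged:
By the outcome, as a careful person would: the job done as asked, in the order asked, and still so for the second after the job is handed in, with the robot touching nothing.
It also fails if it takes over 61 s, if anything falls off the work surface, if the arm or the gripper's body presses on something with over 40 N, if the wrist force passes 120 N, or if a joint passes its speed limit or range.

### The arm

A 6-joint arm with a two-finger parallel gripper is mounted at the origin on the work surface. World frame = base frame: x ahead of the robot, y to its left, z up, the work surface at z = 0. Lengths are in m, angles in degrees, forces in N, time in s.
With the tool pointing down it reaches from about 0.25 to 0.725 m from the base axis. Payload 9.7 kg.
Tool frame: the origin (TCP) lies where the fingers leave the gripper's body, on its centre line; the fingertips stand 73 mm ahead of it and the grasp point (between the pads) lies 54 mm ahead of it; y points along the fingers, x is the direction in which the jaws open and shut, and the axes are right-handed (so a half turn about y gives the same grasp; the last joint's range is limited). The gripper opens to 85 mm and grips with 20 to 120 N. Pads are 22 mm wide; open, the fingers measure 114 mm over their backs; the gripper's body (76 mm by 85 mm) begins 54 mm behind the grasp point. The pads swing forward as they close: fully open they stand 13 mm farther back than shut.
Start: joints at [67.724, 4.979, 10.078, 95.1, 0, 90], TCP at [0.208, 0.509, 0.304] pointing down, gripper open.
Joint ranges: [-179.16, 179.16], [-48.56, 103.87], [-65.8, 70.77], [-126.05, 130.52], [-82.76, 87.17], [-180, 180]. Speed limits (degrees/s): [127.2, 127.2, 147.25, 180, 180, 180].

### API

Orientations are given as [roll, pitch, yaw] about the fixed x, y, z axes, in that order (R = Rz(yaw) Ry(pitch) Rx(roll)).
In Python, from workcell import sensors, imaging, bot, models gives the robot as it stands.
- The arm moves only by the tool arm_command, never from a script. Its argument "rows" is one flat list of numbers, 7 for each row, row after row: the shift along the tool's x, y, z in cm, then the turn, a rotation vector about the tool's x, y, z in degrees, then the gripper's target within -1 to 1 (fully open at 1, half-way at 0, shut at -1). A call has 1 to 12 rows; each row is the pose to reach, as a shift and turn from the pose commanded when the call began, along the tool's axes at that moment; what a row does not reach only later rows make up. A row lasts 1/12 s, in which the tool goes at most 41.7 mm and 7.16 degrees, less where a joint would pass 70% of its speed; a pose out of reach is approached as far as the arm can. A call with a gripper value outside its range is refused whole. The fingers move at their own pace and stop on an object; "force" is the grip in N (left out, the last holds). Time passes only in rows, so rows that repeat a pose let the fingers close. It gives the time, the measured TCP pose, the force and the opening at its end, in the units of the state.
- sensors.get_obs(): the state, without advancing time (a new reading comes with each control period).
- imaging.camera(name): name is "scene" or "side" or "wrist"; returns a dict with "pixels" (384x512x3 uint8, blue, green, red), "z_map" (384x512 float32, m along the optical axis (not along the pixel's ray), 0 where there is no reading), "camera_matrix" (3x3 intrinsics, pixels), "D" ([k1, k2, p1, p2, k3] as OpenCV has them; the pictures are not rectified), "world_from_camera" (4x4, takes a point from camera to world coordinates). Camera axes: x right, y up, looking along -z (the intrinsics and any distortion apply to the point x, -y, -z); pixel columns grow to the right and rows downward; lengths in m; the calibration is good to about 2 mm. A picture is of the moment at which its call begins.
- bot.job_done(): hands the job in, once; it reports no verdict.
Trained networks look in the newest picture that a camera, given by its name, has taken for a name from the list of things; names that differ only in an ending like _2 or _b are one class to them, and where a whole thing is asked for, a point or a joint stands for the part that bears it (a point fixed in the world has none). Each returns a list of dicts, best first, with "conf" (0 to 1); they miss things now and then, are a little off and sometimes report something else, mostly with a low value. They report only what shows in the picture. A call takes as long as a camera call. They do not tell look-alikes from the thing itself.
- models.search_frame(thing, camera): "extent" ([centre column, centre row, width, height] in pixels, round what is visible of it).
- models.spot_point(thing, camera): "location" ([column, row] in pixels: a listed point, or the origin of a listed thing).
The state is a dict: "time": time; "q": joint angles; "qd": joint speeds; "joint_efforts": joint torques, N m; "ee_pos": TCP position; "tcp_rot": TCP orientation; "wrist_force": force on the tool from outside, world axes, zero at the start; "torque": the same for the moment, N m; "opening": finger opening in m.
Only numpy, scipy, OpenCV 4.12 (cv2) and the standard library are available. Lean on these libraries where they do the work, as an engineer would, in place of code of your own. Each camera call takes 0.05 s, during which the arm holds its last target.

## Working session

There is one attempt and no reset: what is moved stays moved. The work goes in short steps, Python scripts to look and compute and a tool call to move; the robot and the scene stay as the last step left them, time stands still between calls to the robot, and variables do not carry over. Pictures are saved under pics/ and viewed, and the job is handed in when it is done.

Besides the shell and the picture viewer there is one more tool, called as name(argument=value, ...) on one line, values as JSON. arm_command: Moves the arm, as the interface text tells. Its arguments: {"type":"object","properties":{"rows":{"type":"array","items":{"type":"number"}},"force":{"type":"number"}},"required":["rows"]}

```bash
mkdir -p pics; ls
cat > h.py <<'E'
import numpy as np, cv2
from workcell import sensors, imaging, bot, models
from scipy.spatial.transform import Rotation as R
def cam(n,save=None):
    c=imaging.camera(n); c={k:(np.array(v) if not isinstance(v,str) else v) for k,v in c.items()}
    if save: cv2.imwrite('pics/'+save,c['pixels'])
    np.savez('last_%s.npz'%n,**c)
    return c
def load(n): return dict(np.load('last_%s.npz'%n))
def ray(c,uv):
    p=cv2.undistortPoints(np.array([[uv]],float),c['camera_matrix'],c['D'])[0,0]
    return np.array([p[0],-p[1],-1.0])
def px2w(c,uv,z=None):
    """z None: use depth; otherwise intersect plane z"""
    d=ray(c,uv);T=c['world_from_camera']
    if z is None:
        dep=c['z_map'][int(round(uv[1])),int(round(uv[0]))]
        return T[:3,:3]@(d*dep)+T[:3,3]
    w=T[:3,:3]@d
    return T[:3,3]+w*(z-T[2,3])/w[2]
def cloud(c):
    H,W=c['z_map'].shape
    u,v=np.meshgrid(np.arange(W),np.arange(H))
    p=cv2.undistortPoints(np.stack([u,v],-1).reshape(-1,1,2).astype(float),c['camera_matrix'],c['D'])[:,0]
    d=c['z_map'].reshape(-1,1)
    P=np.c_[p[:,0],-p[:,1],-np.ones(len(p))]*d
    T=c['world_from_camera']
    return (P@T[:3,:3].T+T[:3,3]).reshape(H,W,3)
def w2px(c,P):
    T=np.linalg.inv(c['world_from_camera']); q=np.atleast_2d(P)@T[:3,:3].T+T[:3,3]
    q=q*[1,-1,-1]
    return cv2.projectPoints(q,np.zeros(3),np.zeros(3),c['camera_matrix'],c['D'])[0][:,0]
E
python3 - <<'E'
from h import *
o=sensors.get_obs();print(o)
for n in ['scene','side','wrist']:
    c=cam(n,n+'0.png');print(n,c['world_from_camera'].round(3).tolist(),c['camera_matrix'].round(1).tolist(),c['D'])
    for t in ['incubator','flap_handle','flap_hinge','block','block_grip','reader','reader_seat','rib','pin_top','blank']:
        try:
            print(t,[(np.round(d['location']).tolist(),round(d['conf'],2)) for d in models.spot_point(t,n)][:4])
        except Exception as e: print(t,e)
E
```

```text
pics
{'time': 0.0, 'q': array([6.77238757e+01, 5.01088018e+00, 1.00336080e+01, 9.51002570e+01,
       2.15131692e-04, 8.99991734e+01]), 'qd': array([ 0.06191572,  0.00606253,  0.05477757, -0.06500832,  0.04796028,
       -0.06867191]), 'joint_efforts': array([ 5.52146521e-04, -5.20388067e+01,  4.64802110e+01,  1.63085887e-02,
        1.81069081e-04, -2.50092619e-06]), 'ee_pos': array([0.20843432, 0.50882133, 0.30317754]), 'tcp_rot': array([-8.99997837e+01,  7.75291946e-02,  6.77247023e+01]), 'wrist_force': array([0.42906383, 0.62194346, 0.17961206]), 'torque': array([0.02261884, 0.01233602, 0.04767978]), 'opening': 0.08540432635604198}
scene [[-0.805, -0.445, 0.392, 1.028], [0.593, -0.616, 0.518, 0.718], [0.011, 0.65, 0.76, 1.2], [0.0, 0.0, 0.0, 1.0]] [[430.7, 0.0, 258.9], [0.0, 430.7, 193.4], [0.0, 0.0, 1.0]] [-0.01613994  0.          0.          0.          0.        ]
incubator [([302.0, 266.0], 0.57)]
flap_handle [([322.0, 224.0], 0.92)]
flap_hinge [([285.0, 268.0], 0.85)]
block []
block_grip []
reader [([369.0, 231.0], 0.78), ([240.0, 229.0], 0.7), ([257.0, 148.0], 0.68), ([226.
[... 777 characters left out ...]
 0.55)]
reader_seat [([166.0, 193.0], 0.77), ([298.0, 232.0], 0.75), ([269.0, 288.0], 0.62)]
rib [([260.0, 295.0], 0.91), ([238.0, 144.0], 0.68), ([205.0, 130.0], 0.68), ([294.0, 239.0], 0.6)]
pin_top []
blank [([364.0, 317.0], 0.33)]
wrist [[0.379, -0.884, -0.274, 0.139], [0.925, 0.362, 0.112, 0.538], [-0.0, -0.296, 0.955, 0.373], [0.0, 0.0, 0.0, 1.0]] [[318.7, 0.0, 253.9], [0.0, 318.7, 197.1], [0.0, 0.0, 1.0]] [-0.04001495  0.          0.          0.          0.        ]
incubator []
flap_handle []
flap_hinge []
block [([270.0, 289.0], 0.74)]
block_grip []
reader [([73.0, 234.0], 0.97)]
reader_seat [([58.0, 245.0], 0.78)]
rib [([34.0, 226.0], 0.65)]
pin_top [([72.0, 270.0], 0.59)]
blank []
```

View pics/scene0.png

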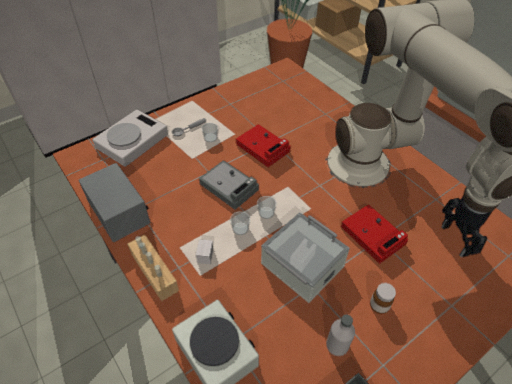

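View pics/side0.png

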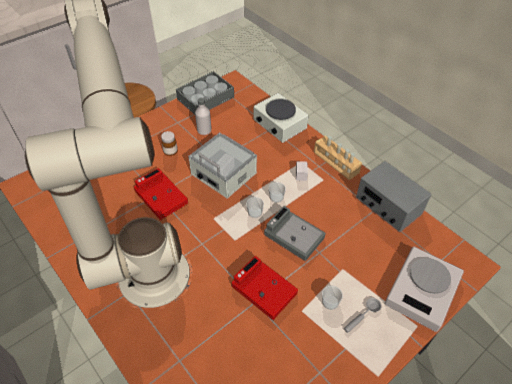

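View pics/wrist0.png

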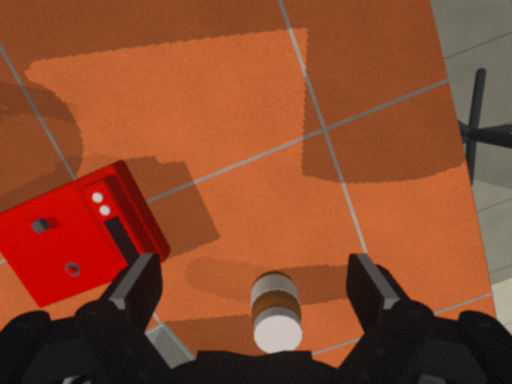

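Three reader-like things: red at scene (263,145) and (374,232), and grey at scene (229,184) / side (295,233). The grey one fits, since the red ones are to be left alone. I'll confirm it in enlarged crops and measure.

Run:
```python
from h import *
a=load('scene');b=load('side')
A=cv2.resize(a['pixels'][205:305,250:360],None,fx=3.6,fy=3.6,interpolation=cv2.INTER_CUBIC)
B=cv2.resize(b['pixels'][125:205,180:268],None,fx=4.5,fy=4.5,interpolation=cv2.INTER_CUBIC)[:360]
C=cv2.resize(a['pixels'][155:212,190:270],None,fx=4.5,fy=4.5,interpolation=cv2.INTER_CUBIC)[:240]
D=cv2.resize(b['pixels'][200:260,255:335],None,fx=4,fy=4,interpolation=cv2.INTER_CUBIC)[:240]
im=np.zeros((600,800,3),np.uint8);im[:A.shape[0],:A.shape[1]]=A;im[:B.shape[0],400:400+B.shape[1]]=B[:,:400]
im[360:360+C.shape[0],:C.shape[1]]=C;im[360:360+D.shape[0],400:400+D.shape[1]]=D
cv2.imwrite('pics/crop1.png',im)
# points at heights
for nm,c in (('scene',a),('side',b)):
    for t,z in [('flap_handle',.135),('flap_hinge',.095),('incubator',0),('reader',0),('reader_seat',.035),('rib',.047),('pin_top',.041),('pot1',0),('blank',0),('jar',0),('bottle',0)]:
        for d in models.spot_point(t,nm)[:5]:
            print(nm,t,np.round(d['location']),round(d['conf'],2),px2w(c,d['location'],z).round(3)[:2])
```

```text
scene flap_handle [322. 224.] 0.92 [0.393 0.204]
scene flap_hinge [285. 268.] 0.85 [0.567 0.241]
scene incubator [302. 266.] 0.57 [0.479 0.226]
scene reader [369. 231.] 0.78 [0.203 0.259]
scene reader [240. 229.] 0.7 [ 0.555 -0.007]
scene reader [257. 148.] 0.68 [ 0.269 -0.299]
scene reader [226. 184.] 0.57 [ 0.481 -0.212]
scene reader_seat [371. 226.] 0.94 [0.206 0.262]
scene reader_seat [263. 139.] 0.9 [ 0.245 -0.298]
scene reader_seat [226. 181.] 0.57 [ 0.49  -0.194]
scene rib [233. 171.] 0.95 [ 0.445 -0.213]
scene rib [268. 132.] 0.65 [ 0.211 -0.308]
scene rib [375. 224.] 0.62 [0.2   0.268]
scene rib [286. 266.] 0.17 [0.541 0.217]
scene pin_top [188. 128.] 0.36 [ 0.458 -0.522]
scene pot1 [265. 214.] 0.9 [ 0.449 -0.009]
scene pot1 [205. 139.] 0.78 [ 0.411 -0.467]
scene pot1 [240. 227.] 0.61 [ 0.552 -0.015]
scene blank [203. 253.] 0.83 [ 0.71  -0.001]
scene jar [377. 302.] 0.63 [0.375 0.46 ]
scene bottle [335. 344.] 0.77 [0.566 0.477]
side flap_handle [209. 158.] 0.95 [0.406 0.217]
side flap_handle [224. 173.] 0.26 [0.404 0.118]
side flap_hinge [239. 145.] 0.73 [0.566 0.233]
side flap_hinge [171. 151.] 0.66 [0.336 0.376]
side incubator [222. 172.] 0.58 [0.473 0.23 ]
side reader [268. 295.] 0.81 [ 0.251 -0.309]
side reader [301. 238.] 0.71 [ 0.495 -0.216]
side reader [160. 199.] 0.55 [0.201 0.273]
side reader_seat [166. 193.] 0.77 [0.222 0.255]
side reader_seat [298. 232.] 0.75 [ 0.484 -0.205]
side reader_seat [269. 288.] 0.62 [ 0.256 -0.307]
side rib [260. 295.] 0.91 [ 0.214 -0.31 ]
side rib [238. 144.] 0.68 [0.596 0.279]
side rib [205. 130.] 0.68 [0.54  0.434]
side rib [294. 239.] 0.6 [ 0.446 -0.224]
side pot1 [330. 304.] 0.87 [ 0.384 -0.466]
side pot1 [274. 197.] 0.81 [ 0.549 -0.007]
side pot1 [253. 212.] 0.67 [ 0.436 -0.012]
side blank [364. 317.] 0.33 [ 0.438 -0.568]
side jar [168. 152.] 0.65 [0.367 0.468]
side bottle [203. 130.] 0.83 [0.559 0.484]
```

View pics/crop1.png

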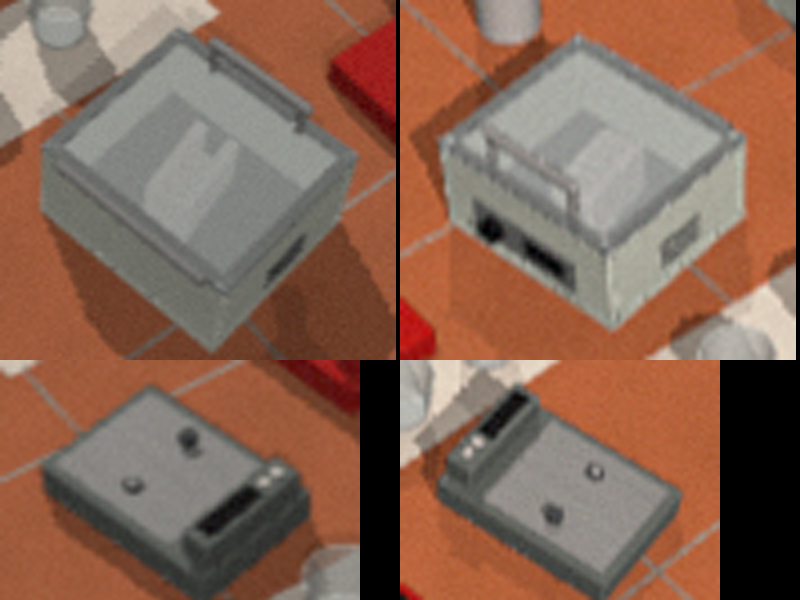

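```bash
cat > m.py <<'E'
from h import *
for nm in ('scene','side'):
    c=load(nm);P=cloud(c).reshape(-1,3);P=P[np.isfinite(P).all(1)]
    def sel(cx,cy,r,z0,z1): return P[(np.hypot(P[:,0]-cx,P[:,1]-cy)<r)&(P[:,2]>z0)&(P[:,2]<z1)]
    h=sel(.40,.21,.1,.122,.15)
    if len(h)>5:
        m=h.mean(0);u,s,v=np.linalg.svd(h-m);t=(h-m)@v[0];print(nm,'handle',len(h),m.round(4),v[0].round(3),np.ptp(t).round(3), h[:,2].max().round(3), 'mid',(m+v[0]*(t.max()+t.min())/2).round(4))
    def rect(q,name):
        r=cv2.minAreaRect(q[:,:2].astype(np.float32));print(nm,name,len(q),np.round(r[0],4),np.round(r[1],4),round(r[2],2),'z',np.median(q[:,2]).round(4))
    rect(sel(.48,.23,.17,.085,.110),'incub top')
    rect(sel(.48,.22,.16,.02,.110),'incub all')
    rect(sel(.49,-.2,.125,.028,.042),'reader top')
    rect(sel(.49,-.2,.14,.012,.07),'reader all')
    rect(sel(.49,-.2,.14,.055,.07),'console')
    for t,cc in (('rib',(.45,-.21)),('pin',(.51,-.22))):
        q=sel(*cc,.04,.040,.055); 
        if len(q): print(nm,t,len(q),q.mean(0).round(4))
E
python3 m.py
```

```text
scene handle 130 [0.4021 0.2127 0.1382] [-0.174  0.985 -0.003] 0.111 0.145 mid [0.4025 0.2106 0.1382]
scene incub top 3530 [0.4766 0.2234] [0.1897 0.2032] 9.8 z 0.1018
scene incub all 4390 [0.4764 0.224 ] [0.1897 0.2041] 9.71 z 0.101
scene reader top 1080 [ 0.4824 -0.1906] [0.133  0.1884] 12.52 z 0.0349
scene reader all 1556 [ 0.4814 -0.1906] [0.1356 0.1883] 12.16 z 0.0352
scene console 216 [ 0.4674 -0.1162] [0.1137 0.0338] 10.97 z 0.0623
scene rib 23 [ 0.4549 -0.2145  0.0445]
scene pin 9 [ 0.5021 -0.2114  0.0407]
side handle 76 [0.3971 0.205  0.1367] [ 0.164 -0.986 -0.   ] 0.11 0.148 mid [0.3966 0.2078 0.1367]
side incub top 1795 [0.4729 0.22  ] [0.1907 0.2082] 8.87 z 0.1005
side incub all 2533 [0.466  0.2185] [0.2039 0.2099] 9.23 z 0.0984
side reader top 1286 [ 0.4768 -0.1949] [0.1359 0.1852] 11.88 z 0.034
side reader all 1734 [ 0.4763 -0.1948] [0.1376 0.1862] 11.63 z 0.0342
side console 205 [ 0.4628 -0.1208] [0.1145 0.0323] 10.5 z 0.0615
side rib 26 [ 0.4497 -0.2096  0.0427]
side pin 15 [ 0.51   -0.2133  0.0413]
```

The crop confirms the grey reader, with its dark rib and bright pin. The block shows through the flap with its notch toward the robot. The plan is to grip the bar with the tool pointing down and swing it over with the orientation fixed.

```bash
cat >> h.py <<'E'
def rel(tgt,yaw=None,Rt=None):
    o=sensors.get_obs();Rc=R.from_euler('xyz',o['tcp_rot'],degrees=True)
    Rt=Rt or R.from_euler('xyz',[-90,0,yaw],degrees=True)
    s=Rc.inv().apply(np.array(tgt)-o['ee_pos'])*100
    r=(Rc.inv()*Rt).as_rotvec(degrees=True)
    print('t',round(o['time'],2),'pos',o['ee_pos'].round(4),'rot',o['tcp_rot'].round(2),'F',o['wrist_force'].round(1),'op',round(o['opening'],4))
    print('shift cm',s.round(2),'rotvec',r.round(2))
E
python3 -c "
from h import *
rel([.399,.209,.27],9.5)"
```

```text
t 2.75 pos [0.2085 0.509  0.3039] rot [-90.    -0.    67.72] F [-0.   0.  -0.2] op 0.0856
shift cm [-20.54   3.39 -29.  ] rotvec [-0.   58.22  0.  ]
```

arm_command(rows=[-3.4, 0.6, -4.8, 0, 9.7, 0, 1, -6.8, 1.1, -9.7, 0, 19.4, 0, 1, -10.3, 1.7, -14.5, 0, 29.1, 0, 0.5, -13.7, 2.3, -19.3, 0, 38.8, 0, 0, -17.1, 2.8, -24.2, 0, 48.5, 0, 0, -20.5, 3.4, -29, 0, 58.2, 0, 0, -20.5, 3.4, -29, 0, 58.2, 0, 0, -20.5, 3.4, -29, 0, 58.2, 0, 0, -20.5, 3.4, -29, 0, 58.2, 0, 0, -20.5, 3.4, -29, 0, 58.2, 0, 0, -20.5, 3.4, -29, 0, 58.2, 0, 0])

```text
time: 3.67
ee_pos: [0.3996, 0.2083, 0.2699]
tcp_rot: [-90.0, 0.0, 9.4]
wrist_force: [-1.3, 0.4, 0.1]
opening: 0.043
```

Run:
```python
from h import *
c=cam('wrist','w1.png')
print(models.spot_point('flap_handle','wrist')[:2])
rel([.399,.209,.189],9.5)
P=cloud(c);M=(P[...,2]>.122)&(P[...,2]<.15)&(np.hypot(P[...,0]-.4,P[...,1]-.21)<.09)
h=P[M];m=h.mean(0);v=np.linalg.svd(h-m)[2][0];t=(h-m)@v;print(len(h),m,v,np.ptp(t),m+v*(t.max()+t.min())/2,np.median(h[:,2]))
```

```text
[{'location': [254.7, 212.4], 'conf': 0.83}]
t 3.77 pos [0.3989 0.2097 0.27  ] rot [-8.998e+01 -1.000e-02  9.550e+00] F [-0.6  0.8  0.6] op 0.0427
shift cm [-0.01  8.1  -0.07] rotvec [-0.02  0.05  0.01]
2411 [0.39659882 0.2166146  0.13887184] [ 0.16902242 -0.98561068  0.00173402] 0.10835699420912678 [0.39733563 0.21231809 0.1388794 ] 0.13910538249182963
```

View pics/w1.png

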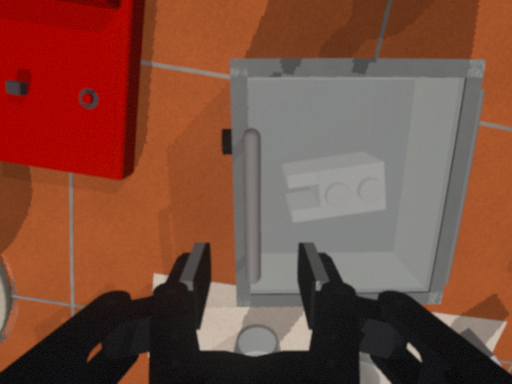

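The picture shows the bar at about (252,210), centred between the fingers. The block's notch faces the robot and its caps are at (337,193) and (370,190). Next I descend and grip.

arm_command(rows=[-0.1, 3, 0, 0, 0, 0, 0, -0.1, 6, 0, 0, 0, 0, 0, -0.1, 8, 0, 0, 0, 0, 0, -0.1, 8, 0, 0, 0, 0, -1, -0.1, 8, 0, 0, 0, 0, -1, -0.1, 8, 0, 0, 0, 0, -1, -0.1, 8, 0, 0, 0, 0, -1, -0.1, 8, 0, 0, 0, 0, -1, -0.1, 8, 0, 0, 0, 0, -1, -0.1, 8, 0, 0, 0, 0, -1], force=20)

```text
time: 4.6
ee_pos: [0.3981, 0.2098, 0.1911]
tcp_rot: [-89.9, -0.0, 9.6]
wrist_force: [-4.4, 4.2, 2.2]
opening: 0.0099
```

Run:
```python
import numpy as np
for t in np.arange(0,1.95,.1):
    c,s=np.cos(t),np.sin(t); print(round(t,2),((-.165*c+.04*s+.165)*100).round(1),(-(.165*s+.04*c-.04)*100).round(1))
```

```text
0.0 0.0 -0.0
0.1 0.5 -1.6
0.2 1.1 -3.2
0.3 1.9 -4.7
0.4 2.9 -6.1
0.5 3.9 -7.4
0.6 5.1 -8.6
0.7 6.5 -9.7
0.8 7.9 -10.6
0.9 9.4 -11.4
1.0 11.0 -12.0
1.1 12.6 -12.5
1.2 14.2 -12.8
1.3 15.9 -13.0
1.4 17.6 -12.9
1.5 19.3 -12.7
1.6 21.0 -12.4
1.7 22.6 -11.8
1.8 24.1 -11.2
1.9 25.6 -10.3
```

arm_command(rows=[0.5, -1.6, 0, 0, 0, 0, -1, 1.1, -3.2, 0, 0, 0, 0, -1, 1.9, -4.7, 0, 0, 0, 0, -1, 2.9, -6.1, 0, 0, 0, 0, -1, 3.9, -7.4, 0, 0, 0, 0, -1, 5.1, -8.6, 0, 0, 0, 0, -1, 6.5, -9.7, 0, 0, 0, 0, -1, 7.9, -10.6, 0, 0, 0, 0, -1, 9.4, -11.4, 0, 0, 0, 0, -1, 11, -12, 0, 0, 0, 0, -1])

```text
time: 5.43
ee_pos: [0.5069, 0.2283, 0.313]
tcp_rot: [-89.8, -0.2, 9.6]
wrist_force: [-4.1, 6.0, 5.8]
opening: 0.0099
```

Run:
```python
from h import *
cam('side','s2.png')
rel([.398,.21,.191],9.5)
```

```text
t 5.48 pos [0.5092 0.2287 0.3134] rot [-89.82  -0.29   9.55] F [-9.2  2.2 14.3] op 0.0104
shift cm [-11.34  12.18  -0.03] rotvec [-0.18  0.05  0.29]
```

View pics/s2.png

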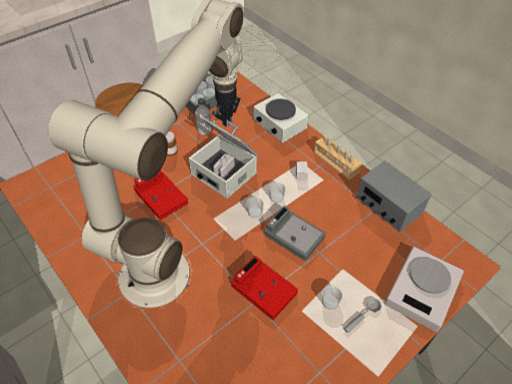

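arm_command(rows=[1.6, -0.5, 0, 0, 0, 0, -1, 3.2, -0.8, 0, 0, 0, 0, -1, 4.9, -1, 0, 0, 0, 0, -1, 6.6, -0.9, 0, 0, 0, 0, -1, 8.3, -0.7, 0, 0, 0, 0, -1, 9.2, -0.6, 0, 0, 0, 0, -1, 10, -0.4, 0, 0, 0, 0, -1, 10.8, -0.1, 0, 0, 0, 0, -1])

```text
time: 6.15
ee_pos: [0.6139, 0.2461, 0.312]
tcp_rot: [-89.9, -0.1, 9.6]
wrist_force: [-0.1, 6.0, 3.2]
opening: 0.0102
```

arm_command(rows=[0.8, 0.3, 0, 0, 0, 0, -1, 1.6, 0.6, 0, 0, 0, 0, -1, 2.3, 0.9, 0, 0, 0, 0, -1, 2.9, 1.2, 0, 0, 0, 0, -1, 2.9, 1.2, 0, 0, 0, 0, -1])

```text
time: 6.57
ee_pos: [0.6429, 0.2509, 0.2988]
tcp_rot: [-89.9, -0.1, 9.6]
wrist_force: [-0.6, 5.0, 0.2]
opening: 0.0099
```

Run:
```python
from h import *
a=cam('scene')['pixels'];b=cam('side')['pixels']
im=np.hstack([cv2.resize(a[170:310,215:345],None,fx=3,fy=3),cv2.resize(b[70:210,160:290],None,fx=3,fy=3)])
cv2.imwrite('pics/s3.png',im)
rel([.398,.21,.191],9.5)
```

```text
t 6.67 pos [0.6422 0.2508 0.2993] rot [-8.993e+01 -7.000e-02  9.560e+00] F [-1.   4.4  0.5] op 0.0102
shift cm [-2.478e+01  1.079e+01  2.000e-02] rotvec [-0.07  0.06  0.07]
```

View pics/s3.png

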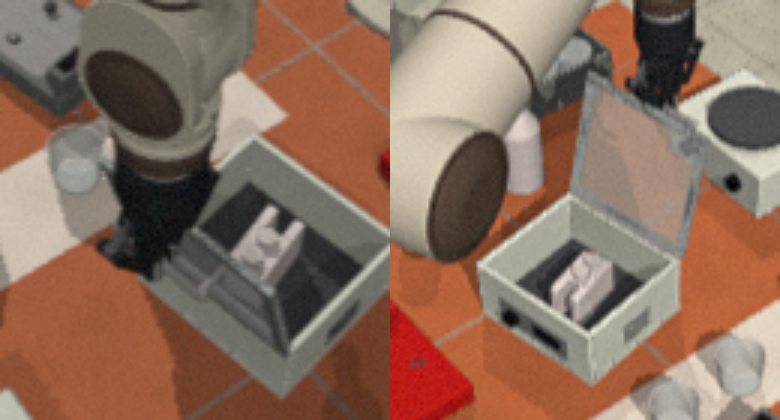

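Both views show the flap past vertical, with the gripper on its bar. I open the fingers a little and lift straight up.

arm_command(rows=[0, 0, 0, 0, 0, 0, -0.55, 0, 0, 0, 0, 0, 0, -0.55, 0, 0, 0, 0, 0, 0, -0.55, 0, 0, 0, 0, 0, 0, -0.55, 0, -1.5, 0, 0, 0, 0, -0.55, 0, -4, 0, 0, 0, 0, -0.55, 0, -7, 0, 0, 0, 0, -0.55, 0, -9, 0, 0, 0, 0, -0.55])

```text
time: 7.33
ee_pos: [0.6412, 0.2493, 0.3912]
tcp_rot: [-90.0, -0.0, 9.5]
wrist_force: [0.6, 0.6, 1.0]
opening: 0.0188
```

Run:
```python
from h import *
a=cam('scene')['pixels'];b=cam('side')['pixels']
im=np.hstack([cv2.resize(a[170:310,215:345],None,fx=3,fy=3),cv2.resize(b[70:210,160:290],None,fx=3,fy=3)])
cv2.imwrite('pics/s4.png',im)
rel([.45,.215,.34],9.5)
for n in ('scene','side'):
    P=cloud(load(n)).reshape(-1,3)
    # block points inside the chamber
    ci=np.array([.473,.221]);a=np.radians(9.5);d=P[:,:2]-ci;lx=d@[np.cos(a),np.sin(a)];ly=d@[-np.sin(a),np.cos(a)]
    q=P[(abs(lx)<.078)&(abs(ly)<.088)&(P[:,2]>.066)&(P[:,2]<.083)]
    if len(q)>10: print(n,len(q),cv2.minAreaRect(q[:,:2].astype(np.float32)),np.median(q[:,2]))
```

```text
t 7.43 pos [0.6418 0.2496 0.3928] rot [-89.98  -0.29   9.5 ] F [-0.8 -0.1  0.1] op 0.0192
shift cm [-19.51   5.18  -0.25] rotvec [-0.02  0.    0.29]
scene 282 ((0.4619961380958557, 0.18618115782737732), (0.12632553279399872, 0.10631178319454193), 13.145565032958984) 0.07511549571702669
side 164 ((0.4960561990737915, 0.23651748895645142), (0.12007860094308853, 0.1418653130531311), 83.8877944946289) 0.07354890015422866
```

View pics/s4.png

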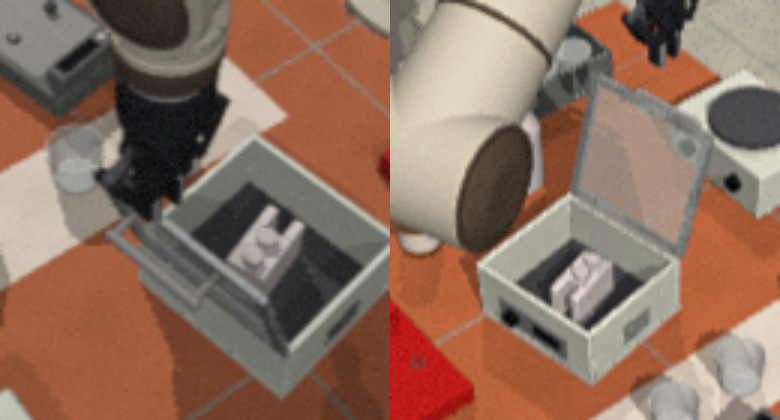

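Flap stands free, leaning back on its stop. Now the wrist view of the block.

arm_command(rows=[-3, 0, 0, 0, 0, 0, -0.5, -7, 0, 0, 0, 0, 0, -0.5, -11, 1, 0, 0, 0, 0, -0.4, -15, 3, -1, 0, 0, 0, 0.5, -18, 5, -1.5, 0, 0, 0, 1, -19.5, 6, -2, 0, 0, 0, 1, -19.5, 6, -2, 0, 0, 0, 1, -19.5, 6, -2, 0, 0, 0, 1])

```text
time: 8.1
ee_pos: [0.4514, 0.1972, 0.3279]
tcp_rot: [-90.0, 0.1, 9.5]
wrist_force: [0.2, -0.3, 0.7]
opening: 0.0838
```

Run:
```python
from h import *
c=cam('wrist','w5.png')
o=sensors.get_obs();print(o['ee_pos'],o['tcp_rot'],o['time'])
for t,z in (('block',.02),('block_grip',.02)):
    print(t,[(d['location'],d['conf'],px2w(c,d['location'],z)) for d in models.spot_point(t,'wrist')][:2])
P=cloud(c)
ci=np.array([.473,.221]);a=np.radians(9.5);d=P[...,:2]-ci;lx=d@[np.cos(a),np.sin(a)];ly=d@[-np.sin(a),np.cos(a)]
M=(abs(lx)<.078)&(abs(ly)<.088)&(P[...,2]>.066)&(P[...,2]<.092)
n,l,st,_=cv2.connectedComponentsWithStats(M.astype(np.uint8));k=1+np.argmax(st[1:,4]);M=l==k
q=P[M&(P[...,2]<.080)];print(len(q),cv2.minAreaRect(q[:,:2].astype(np.float32)),np.median(q[:,2]))
h=P[M&(P[...,2]>.082)];print('caps',len(h),h.mean(0),cv2.minAreaRect(h[:,:2].astype(np.float32)))
```

```text
[0.45261828 0.19775821 0.32887127] [-9.00163981e+01 -1.94625459e-02  9.50983675e+00] 8.15
block [([272.4, 148.5], 0.91, array([0.46946899, 0.22002557, 0.02      ]))]
block_grip [([277.3, 148.4], 0.83, array([0.47516534, 0.22110462, 0.02      ]))]
2339 ((0.4710414707660675, 0.2178627997636795), (0.0840558260679245, 0.04453682899475098), 18.29144859313965) 0.07396357208229626
caps 706 [0.48315084 0.22226833 0.08387088] ((0.48294469714164734, 0.22172369062900543), (0.04914706200361252, 0.021560918539762497), 18.326786041259766)
```

View pics/w5.png

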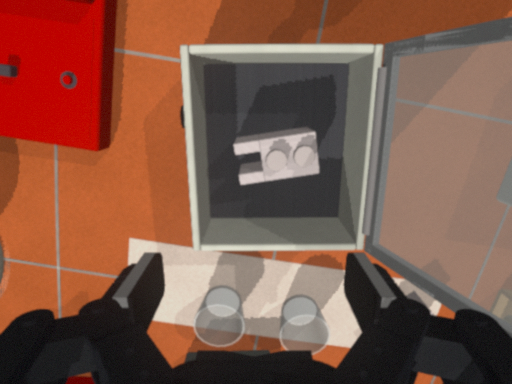

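Run:
```python
from h import *
print(sensors.get_obs()['q'].round(1))
rel([.4777,.2201,.2],-71.7)
rel([.4777,.2201,.2],108.3)
```

```text
[ 23.6  -2.    5.9  97.7  -0.  104.1]
t 8.25 pos [0.4537 0.1983 0.3294] rot [-9.00e+01 -7.00e-02  9.51e+00] F [ 0.5 -0.   0.4] op 0.0854
shift cm [ 2.71 12.95  1.76] rotvec [-5.000e-02  8.121e+01  6.000e-02]
t 8.25 pos [0.4537 0.1983 0.3294] rot [-9.00e+01 -7.00e-02  9.51e+00] F [ 0.5 -0.   0.4] op 0.0854
shift cm [ 2.71 12.95  1.76] rotvec [ 6.000e-02 -9.879e+01  5.000e-02]
```

arm_command(rows=[0.4, 0.5, 0.3, 0, -7, 0, 0.6, 0.8, 1, 0.6, 0, -14, 0, 0.6, 1.2, 1.5, 0.9, 0, -21, 0, 0.6, 1.6, 2, 1.2, 0, -28, 0, 0.6, 2, 2.5, 1.5, 0, -35, 0, 0.6, 2.4, 3, 1.8, 0, -42, 0, 0.6, 2.7, 3.5, 1.8, 0, -49, 0, 0.6, 2.7, 4, 1.8, 0, -56, 0, 0.6, 2.7, 4.5, 1.8, 0, -63, 0, 0.6, 2.7, 5, 1.8, 0, -70, 0, 0.6, 2.7, 5, 1.8, 0, -77, 0, 0.6, 2.7, 5, 1.8, 0, -84, 0, 0.6])

```text
time: 9.25
ee_pos: [0.4776, 0.2207, 0.2787]
tcp_rot: [-90.0, 0.0, 93.9]
wrist_force: [0.1, -0.1, 1.1]
opening: 0.0685
```

Run:
```python
from h import *
rel([.4777,.2201,.106],108.3)
```

```text
t 9.25 pos [0.4776 0.2207 0.2787] rot [-8.999e+01  1.000e-02  9.386e+01] F [ 0.1 -0.1  1.1] op 0.0685
shift cm [-0.06 17.27 -0.  ] rotvec [-1.000e-02 -1.444e+01 -1.000e-02]
```

arm_command(rows=[0, 1, 0, 0, -7, 0, 0.6, 0, 3, 0, 0, -14.4, 0, 0.6, 0, 5, 0, 0, -14.4, 0, 0.6, 0, 7, 0, 0, -14.4, 0, 0.6, 0, 7, 0, 0, -14.4, 0, 0.6, 0, 7, 0, 0, -14.4, 0, 0.6])

```text
time: 9.75
ee_pos: [0.4769, 0.2204, 0.2086]
tcp_rot: [-89.9, 0.0, 107.9]
wrist_force: [0.3, -0.1, -0.3]
opening: 0.0684
```

Run:
```python
from h import *
c=cam('wrist','w6.png')
P=cloud(c)
ci=np.array([.473,.221]);a=np.radians(9.5);d=P[...,:2]-ci;lx=d@[np.cos(a),np.sin(a)];ly=d@[-np.sin(a),np.cos(a)]
M=(abs(lx)<.078)&(abs(ly)<.088)&(P[...,2]>.066)&(P[...,2]<.092)
n,l,st,_=cv2.connectedComponentsWithStats(M.astype(np.uint8));k=1+np.argmax(st[1:,4]);M=l==k
q=P[M&(P[...,2]<.080)];print(len(q),cv2.minAreaRect(q[:,:2].astype(np.float32)),np.median(q[:,2]))
h=P[M&(P[...,2]>.082)];print('caps',len(h),h.mean(0),cv2.minAreaRect(h[:,:2].astype(np.float32)))
rel([.4777,.2201,.106],108.3)
```

```text
4950 ((0.47095000743865967, 0.21787801384925842), (0.08318445086479187, 0.04419751092791557), 18.205480575561523) 0.07394358140994946
caps 1491 [0.4821007  0.2215647  0.08386215] ((0.4831255078315735, 0.22202201187610626), (0.04884830862283707, 0.02088860422372818), 18.390871047973633)
t 9.8 pos [0.4772 0.2206 0.2097] rot [-90.02   0.   107.91] F [0.4 0.4 0.2] op 0.0685
shift cm [-0.06 10.37 -0.03] rotvec [ 0.02 -0.39 -0.  ]
```

View pics/w6.png

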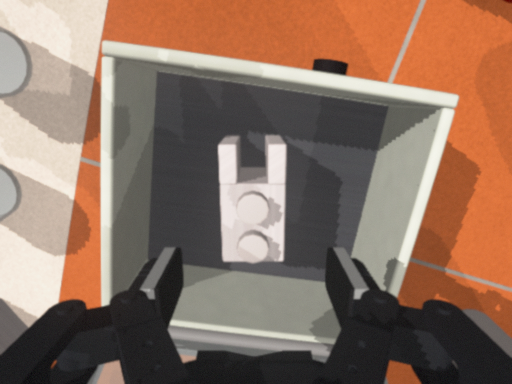

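The picture shows the block centred between the fingers at x≈252, aligned, with the notch at the top. I descend 10.3 cm and grip.

arm_command(rows=[0, 2.5, 0, 0, -0.4, 0, 0.6, -0.1, 5.5, 0, 0, -0.4, 0, 0.6, -0.1, 8.3, 0, 0, -0.4, 0, 0.6, -0.1, 10, 0, 0, -0.4, 0, 0.6, -0.1, 10.3, 0, 0, -0.4, 0, 0.6, -0.1, 10.3, 0, 0, -0.4, 0, 0.2, -0.1, 10.3, 0, 0, -0.4, 0, -0.2, -0.1, 10.3, 0, 0, -0.4, 0, -0.5, -0.1, 10.3, 0, 0, -0.4, 0, -0.8, -0.1, 10.3, 0, 0, -0.4, 0, -0.8], force=40)

```text
time: 10.63
ee_pos: [0.4778, 0.2197, 0.1082]
tcp_rot: [-90.2, -0.0, 108.3]
wrist_force: [1.4, -0.5, 6.8]
opening: 0.0436
```

arm_command(rows=[0, -0.2, 0, 0, 0, 0, -0.8, 0, -1, 0, 0, 0, 0, -0.8, 0, -3, 0, 0, 0, 0, -0.8, 0, -5.5, 0, 0, 0, 0, -0.8, 0, -8, 0, 0, 0, 0, -0.8, 0, -10.5, 0, 0, 0, 0, -0.8, 0, -13, 0, 0, 0, 0, -0.8, 0, -14, 0, 0, 0, 0, -0.8, 0, -14, 0, 0, 0, 0, -0.8])

```text
time: 11.38
ee_pos: [0.4773, 0.2196, 0.2486]
tcp_rot: [-90.2, -0.0, 108.3]
wrist_force: [0.6, -0.6, -6.1]
opening: 0.0433
```

Run:
```python
from h import *
c=cam('wrist','w7.png');P=cloud(c)
o=sensors.get_obs();g=o['ee_pos']
M=(np.hypot(P[...,0]-g[0],P[...,1]-g[1])<.07)&(P[...,2]>g[2]-.07)&(P[...,2]<g[2]-.0)
q=P[M];print(np.histogram(q[:,2],12))
rel([.4826,-.210,.30],102)
```

```text
(array([  429,   609,   734,   903,  1038,  1130, 13352,  2007,  4754,
        6082,  2749,  2913]), array([0.17639384, 0.18222625, 0.18805866, 0.19389107, 0.19972348,
       0.20555589, 0.2113883 , 0.2172207 , 0.22305311, 0.22888552,
       0.23471793, 0.24055034, 0.24638275]))
t 11.43 pos [0.477  0.2195 0.2464] rot [-9.0080e+01 -1.0000e-02  1.0832e+02] F [ 0.2 -0.  -6.4] op 0.0437
shift cm [-40.94  -5.39  12.96] rotvec [0.08 6.32 0.02]
```

View pics/w7.png

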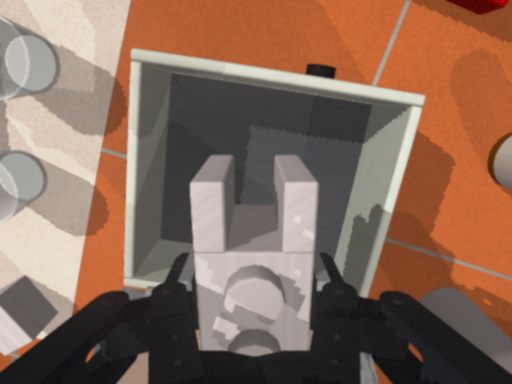

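Block held (opening 43.7 mm, −6.4 N load). I carry it toward the reader, keeping clear of the flap, and stop where the wrist camera sees the platform.

Run:
```python
from h import *
rel([.465,.02,.25],102)
rel([.59,-.187,.25],102)
```

```text
t 11.43 pos [0.477  0.2195 0.2464] rot [-9.0080e+01 -1.0000e-02  1.0832e+02] F [ 0.2 -0.  -6.4] op 0.0437
shift cm [-18.56  -0.38   7.41] rotvec [0.08 6.32 0.02]
t 11.43 pos [0.477  0.2195 0.2464] rot [-9.0080e+01 -1.0000e-02  1.0832e+02] F [ 0.2 -0.  -6.4] op 0.0437
shift cm [-42.14  -0.37   2.05] rotvec [0.08 6.32 0.02]
```

arm_command(rows=[-2, 0, 0.8, 0, 1, 0, -0.8, -5, 0, 2, 0, 2, 0, -0.8, -8.5, 0, 3.4, 0, 3, 0, -0.8, -12, 0, 4.8, 0, 4, 0, -0.8, -15.5, 0, 6.2, 0, 5, 0, -0.8, -19, 0, 7, 0, 6.3, 0, -0.8, -22.5, 0, 6.6, 0, 6.3, 0, -0.8, -26, 0, 5.8, 0, 6.3, 0, -0.8, -29.5, 0, 5, 0, 6.3, 0, -0.8, -33, 0, 4.1, 0, 6.3, 0, -0.8, -36.5, 0, 3.3, 0, 6.3, 0, -0.8, -39.5, 0, 2.6, 0, 6.3, 0, -0.8])

```text
time: 12.43
ee_pos: [0.5764, -0.1659, 0.2431]
tcp_rot: [-89.8, -0.1, 102.0]
wrist_force: [0.7, 0.2, -4.9]
opening: 0.0438
```

arm_command(rows=[-1.5, 0, -0.4, 0, 0, 0, -0.8, -2.6, 0, -0.6, 0, 0, 0, -0.8, -2.6, 0, -0.6, 0, 0, 0, -0.8, -2.6, 0, -0.6, 0, 0, 0, -0.8, -2.6, 0, -0.6, 0, 0, 0, -0.8])

```text
time: 12.85
ee_pos: [0.587, -0.1871, 0.2453]
tcp_rot: [-89.9, -0.1, 102.1]
wrist_force: [-0.5, -0.1, -5.2]
opening: 0.0435
```

```bash
cat > reader.py <<'E'
from h import *
c=cam('wrist','w8.png')
for t,z in (('rib',.047),('pin_top',.041),('reader_seat',.035)):
    print(t,[(np.round(d['location'],1),round(d['conf'],2),px2w(c,d['location'],z).round(4)) for d in models.spot_point(t,'wrist')][:2])
P=cloud(c);q0=np.array([.4826,-.21])
d=np.hypot(P[...,0]-q0[0],P[...,1]-q0[1])
q=P[(d<.14)&(P[...,2]>.028)&(P[...,2]<.04)]
print(len(q),cv2.minAreaRect(q[:,:2].astype(np.float32)),np.median(q[:,2]))
rel([.59,-.187,.25],102)
E
python3 reader.py
```

```text
rib [(array([254.5,   9. ]), 0.83, array([ 0.4489, -0.2152,  0.047 ])), (array([467.4,  64.4]), 0.16, array([ 0.4501, -0.0415,  0.047 ]))]
pin_top [(array([251.4,  93.8]), 0.67, array([ 0.5094, -0.2048,  0.041 ]))]
reader_seat [(array([256.9,  63.2]), 0.8, array([ 0.4848, -0.2055,  0.035 ]))]
25812 ((0.48888465762138367, -0.18952229619026184), (0.11015987396240234, 0.18379507958889008), 12.00948715209961) 0.034302159191341275
t 13.05 pos [ 0.5873 -0.1871  0.2463] rot [-9.0020e+01  1.0000e-02  1.0209e+02] F [ 0.7  0.6 -5.2] op 0.0433
shift cm [-0.04 -0.37 -0.27] rotvec [ 0.02  0.09 -0.01]
```

View pics/w8.png

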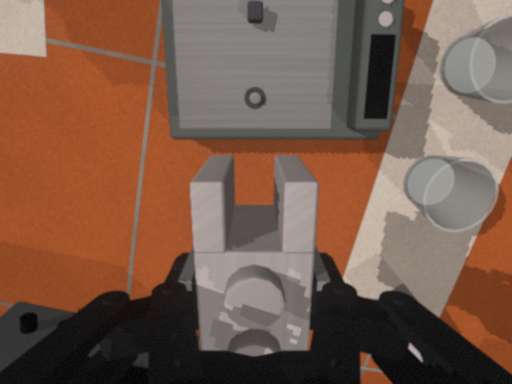

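Run:
```python
from h import *
c=load('wrist');P=cloud(c);a=np.radians(12.0);ex=np.array([np.cos(a),np.sin(a)]);ey=np.array([-np.sin(a),np.cos(a)])
L=np.stack([P[...,:2]@ex-.428,P[...,:2]@ey+.305],-1)
z=P[...,2]
for nm,x0,lo,hi in (('rib',-.034,.043,.052),('pin',.03,.0375,.045)):
    m=(np.hypot(L[...,0]-x0,L[...,1])<.02)&(z>lo)&(z<hi);q=L[m];print(nm,m.sum(),q.mean(0).round(4),q.min(0).round(4),q.max(0).round(4),np.median(z[m]))
m=(abs(L[...,0])<.07)&(abs(L[...,1]-.0175)<.11)&(z>.027)&(z<.04)
for ang in np.arange(10.5,13.6,.25):
    b=np.radians(ang);q=P[m][:,:2];s=q@[-np.sin(b),np.cos(b)];r=q@[np.cos(b),np.sin(b)]
    # sharpness of -y edge & +x edge
    print(ang,np.ptp(s).round(4),[np.percentile(s,k).round(4) for k in(.1,.5)],r.max().round(4),np.percentile(r,99.7).round(4))
# ring center by dark/bright: HoughCircles
g=cv2.cvtColor(c['pixels'],cv2.COLOR_BGR2GRAY)
roi=cv2.resize(g[0:115,215:300],None,fx=6,fy=6,interpolation=cv2.INTER_CUBIC);cv2.imwrite('pics/roi.png',roi)
cc=cv2.HoughCircles(roi[480:690],cv2.HOUGH_GRADIENT,1,100,param1=80,param2=20,minRadius=25,maxRadius=80);print(cc)
if cc is not None:
    for k in cc[0]:
        uv=[215+k[0]/6,(480+k[1])/6];w=px2w(c,uv,.041);print(uv,w,w[:2]@ex-.428,w[:2]@ey+.305)
```

```text
rib 313 [-0.0328  0.0012] [-0.0399 -0.0045] [-0.0259  0.007 ] 0.04552158605377282
pin 115 [0.0306 0.0011] [ 0.0262 -0.0033] [0.0349 0.0059] 0.03994412465372271
10.5 0.1862 [np.float64(-0.367), np.float64(-0.3656)] 0.5033 0.5018
10.75 0.1857 [np.float64(-0.3688), np.float64(-0.3675)] 0.5018 0.5004
11.0 0.1853 [np.float64(-0.3707), np.float64(-0.3694)] 0.5002 0.499
11.25 0.1849 [np.float64(-0.3725), np.float64(-0.3713)] 0.4986 0.4976
11.5 0.1844 [np.float64(-0.3743), np.float64(-0.3732)] 0.497 0.4963
11.75 0.1841 [np.float64(-0.3762), np.float64(-0.3751)] 0.4954 0.495
12.0 0.1838 [np.float64(-0.3781), np.float64(-0.377)] 0.4939 0.4936
12.25 0.1835 [np.float64(-0.3801), np.float64(-0.3789)] 0.4927 0.4924
12.5 0.1833 [np.float64(-0.382), np.float64(-0.3808)] 0.4917 0.4912
12.75 0.1832 [np.float64(-0.384), np.float64(-0.3827)] 0.4907 0.4901
13.0 0.183 [np.float64(-0.3859), np.float64(-0.3846)] 0.4898 0.4889
13.25 0.183 [np.float64(-0.3878), np.float64(-0.3865)] 0.4889 0.4877
13.5 0.183 [np.float64(-0.3897), np.float64(-0.3884)] 0.488 0.4866
None
```

View pics/roi.png

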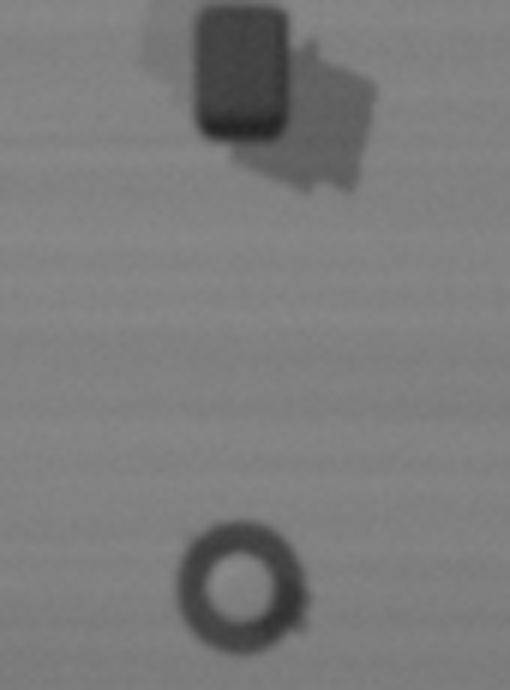

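Run:
```python
from h import *
c=load('wrist');P=cloud(c);o=sensors.get_obs();Rc=R.from_euler('xyz',o['tcp_rot'],degrees=True)
T=Rc.inv().apply((P-o['ee_pos']).reshape(-1,3)).reshape(P.shape)
# block top in tool frame: y ~ .0325
m=(abs(T[...,1]-.0325)<.0035)&(abs(T[...,0])<.028)&(T[...,2]>.005)&(T[...,2]<.06)
q=T[m];print(m.sum(),q.min(0).round(4),q.max(0).round(4),q[:,1].mean())
for z0 in (.026,.032,.038,.044):
    s=q[abs(q[:,2]-z0)<.003][:,0];n=s[s<0];p=s[s>0];print(z0,n.min().round(4),n.max().round(4),p.min().round(4),p.max().round(4))
A=np.c_[q[:,[0,2]],np.ones(len(q))];print('plane',np.linalg.lstsq(A,q[:,1],rcond=None)[0])
rel([.4896,-.2065,.2463],102.05)
rel([.4896,-.2065,.135],102.05)
```

```text
8399 [-0.0277  0.029   0.005 ] [0.0279 0.036  0.0495] 0.03487900412004408
0.026 -0.0208 -0.0001 0.0002 0.0225
0.032 -0.021 -0.0092 0.0107 0.0226
0.038 -0.021 -0.0093 0.0108 0.0227
0.044 -0.0211 -0.0092 0.0108 0.0227
plane [0.00112405 0.01414139 0.03450668]
t 13.05 pos [ 0.5873 -0.1871  0.2463] rot [-9.0020e+01  1.0000e-02  1.0209e+02] F [ 0.7  0.6 -5.2] op 0.0433
shift cm [ 0.15 -0.01  9.96] rotvec [ 0.02  0.04 -0.01]
t 13.05 pos [ 0.5873 -0.1871  0.2463] rot [-9.0020e+01  1.0000e-02  1.0209e+02] F [ 0.7  0.6 -5.2] op 0.0433
shift cm [ 0.15 11.12  9.96] rotvec [ 0.02  0.04 -0.01]
```

arm_command(rows=[0, 0, 2.5, 0, 0, 0, -0.8, 0.1, 0, 5.5, 0, 0, 0, -0.8, 0.1, 0, 8.5, 0, 0, 0, -0.8, 0.1, 0, 9.9, 0, 0, 0, -0.8, 0.1, 1.5, 9.9, 0, 0, 0, -0.8, 0.1, 4, 9.9, 0, 0, 0, -0.8, 0.1, 6.5, 9.9, 0, 0, 0, -0.8, 0.1, 8.5, 9.9, 0, 0, 0, -0.8, 0.1, 8.5, 9.9, 0, 0, 0, -0.8, 0.1, 8.5, 9.9, 0, 0, 0, -0.8])

```text
time: 13.88
ee_pos: [0.49, -0.2071, 0.1608]
tcp_rot: [-89.9, -0.0, 102.1]
wrist_force: [-0.0, -0.5, -4.3]
opening: 0.0439
```

Run:
```python
from h import *
a=cam('scene')['pixels'];b=cam('side')['pixels'];w=cam('wrist')['pixels']
im=np.zeros((600,800,3),np.uint8)
im[:300,:400]=cv2.resize(a[140:215,180:280],(400,300),interpolation=3);im[:300,400:]=cv2.resize(b[180:255,245:345],(400,300),interpolation=3)
im[300:,:400]=cv2.resize(w,(400,300))
cv2.imwrite('pics/p1.png',im)
rel([.4896,-.2065,.1235],102.05)
```

```text
t 14.03 pos [ 0.4912 -0.2078  0.1629] rot [-9.0130e+01  9.0000e-02  1.0204e+02] F [ 0.2  0.5 -4.1] op 0.0436
shift cm [0.16 3.94 0.14] rotvec [ 0.13 -0.01 -0.09]
```

View pics/p1.png

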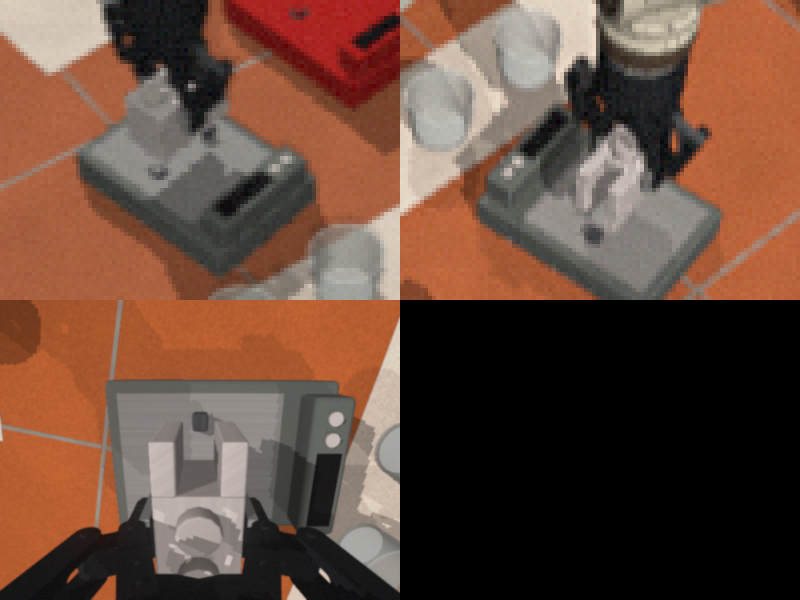

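Run:
```python
from h import *
c=load('wrist');P=cloud(c);os=[]
for i in range(1): o=sensors.get_obs()
Rc=R.from_euler('xyz',[-90,0,102.05],degrees=True)
T=Rc.inv().apply((P-np.array([.490,-.2071,.1608])).reshape(-1,3)).reshape(P.shape)
z=P[...,2]
m=(abs(T[...,1]-.0345)<.004)&(abs(T[...,0])<.028)&(T[...,2]>.030)&(T[...,2]<.06)
q=T[m];n=q[q[:,0]<0][:,0];p=q[q[:,0]>0][:,0];print('slot',n.min(),n.max(),p.min(),p.max(),'c',(n.max()+p.min())/2,(n.min()+p.max())/2,'end',np.percentile(q[:,2],99.5))
m=(abs(T[...,0])<.015)&(T[...,2]>.03)&(T[...,2]<.07)&(z>.042)&(z<.053)
q=T[m];print('rib',m.sum(),q.min(0),q.max(0),q.mean(0))
m=(abs(T[...,0]-.0)<.15)&(z>.028)&(z<.04)&(T[...,2]>-.05)&(T[...,2]<.09);q=T[m][:,[0,2]].astype(np.float32);print(cv2.minAreaRect(q))
```

```text
slot -0.022282851180956288 -0.010025496679462889 0.00968012132133603 0.022006560106696018 c -0.0001726876790634291 -0.00013814553713013475 end 0.04802472621655338
rib 466 [-0.00486804  0.11312021  0.03449494] [0.00645828 0.11871959 0.04845592] [0.00077082 0.11509038 0.04179408]
((0.01807183027267456, 0.011473830789327621), (0.12276051193475723, 0.18490101397037506), 89.9147720336914)
```

Rib and slot agree within 1 mm. I correct +1 mm in x and z and descend gently.

arm_command(rows=[0.1, 0.5, 0.1, 0, 0, 0, -0.8, 0.1, 1.2, 0.1, 0, 0, 0, -0.8, 0.1, 1.9, 0.1, 0, 0, 0, -0.8, 0.1, 2.5, 0.1, 0, 0, 0, -0.8, 0.1, 2.8, 0.1, 0, 0, 0, -0.8, 0.1, 3, 0.1, 0, 0, 0, -0.8, 0.1, 3, 0.1, 0, 0, 0, -0.8, 0.1, 3, 0.1, 0, 0, 0, -0.8])

```text
time: 14.7
ee_pos: [0.4893, -0.2069, 0.1309]
tcp_rot: [-90.0, -0.0, 102.0]
wrist_force: [0.6, 0.3, -5.2]
opening: 0.0436
```

arm_command(rows=[0, 0.15, 0, 0, 0, 0, -0.8, 0, 0.3, 0, 0, 0, 0, -0.8, 0, 0.3, 0, 0, 0, 0, -0.8, 0, 0.3, 0, 0, 0, 0, -0.8])

```text
time: 15.03
ee_pos: [0.4893, -0.2069, 0.128]
tcp_rot: [-90.0, 0.0, 102.0]
wrist_force: [0.0, -0.1, -4.1]
opening: 0.0436
```

arm_command(rows=[0, 0.1, 0, 0, 0, 0, -0.8, 0, 0.2, 0, 0, 0, 0, -0.8, 0, 0.25, 0, 0, 0, 0, -0.8, 0, 0.25, 0, 0, 0, 0, -0.8, 0, 0.25, 0, 0, 0, 0, -0.8])

```text
time: 15.45
ee_pos: [0.4893, -0.2069, 0.1254]
tcp_rot: [-90.0, 0.0, 102.0]
wrist_force: [0.8, 0.1, -3.7]
opening: 0.0436
```

arm_command(rows=[0, 0.05, 0, 0, 0, 0, -0.8, 0, 0.1, 0, 0, 0, 0, -0.8, 0, 0.1, 0, 0, 0, 0, -0.8, 0, 0.1, 0, 0, 0, 0, -0.8])

```text
time: 15.78
ee_pos: [0.4893, -0.2069, 0.1244]
tcp_rot: [-90.0, 0.0, 102.0]
wrist_force: [-0.2, 0.3, -3.7]
opening: 0.0436
```

arm_command(rows=[0, 0.05, 0, 0, 0, 0, -0.8, 0, 0.1, 0, 0, 0, 0, -0.8, 0, 0.1, 0, 0, 0, 0, -0.8, 0, 0.1, 0, 0, 0, 0, -0.8])

```text
time: 16.12
ee_pos: [0.4893, -0.2069, 0.1233]
tcp_rot: [-90.0, -0.0, 102.0]
wrist_force: [0.9, -0.2, -3.5]
opening: 0.0436
```

arm_command(rows=[0, 0.05, 0, 0, 0, 0, -0.8, 0, 0.1, 0, 0, 0, 0, -0.8, 0, 0.1, 0, 0, 0, 0, -0.8, 0, 0.1, 0, 0, 0, 0, -0.8])

```text
time: 16.45
ee_pos: [0.4892, -0.2069, 0.1232]
tcp_rot: [-90.0, 0.0, 102.0]
wrist_force: [-2.2, 0.9, 6.8]
opening: 0.0436
```

Contact: z stopped at 0.1232 and the force rose to +6.8 N. I ease off 0.5 mm and open gently, wide enough to clear the block.

arm_command(rows=[0, -0.05, 0, 0, 0, 0, -0.8, 0, -0.05, 0, 0, 0, 0, 0.1, 0, -0.05, 0, 0, 0, 0, 0.2, 0, -0.05, 0, 0, 0, 0, 0.3, 0, -0.05, 0, 0, 0, 0, 0.4, 0, -0.05, 0, 0, 0, 0, 0.5, 0, -0.05, 0, 0, 0, 0, 0.5])

```text
time: 17.03
ee_pos: [0.4893, -0.2069, 0.1229]
tcp_rot: [-90.0, 0.0, 102.0]
wrist_force: [-0.2, -0.6, 0.2]
opening: 0.0636
```

Run:
```python
from h import *
cam('wrist','w9.png')
rel([.4896,-.2065,.1235],102.05)
```

```text
t 17.08 pos [ 0.4893 -0.2069  0.1228] rot [-90.    -0.   102.02] F [ 0.3  0.4 -0.3] op 0.064
shift cm [ 0.03 -0.07 -0.04] rotvec [ 0.   -0.03  0.  ]
```

View pics/w9.png

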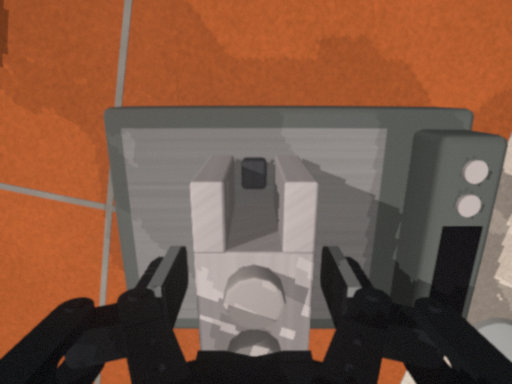

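The rib at (254,173) sits inside the notch, between the prongs. I retreat up and check.

arm_command(rows=[0, -0.5, 0, 0, 0, 0, 0.5, 0, -2, 0, 0, 0, 0, 0.5, 0, -5, 0, 0, 0, 0, 0.5, 0, -8.5, 0, 0, 0, 0, 0.5, 0, -12, 0, 0, 0, 0, 0.5, 0, -14, -3, 0, 0, 0, 0.5, 0, -14, -6, 0, 0, 0, 0.5, 0, -14, -8, 0, 0, 0, 0.5, 0, -14, -8, 0, 0, 0, 0.5, 0, -14, -8, 0, 0, 0, 0.5])

```text
time: 17.92
ee_pos: [0.568, -0.1899, 0.2625]
tcp_rot: [-89.9, -0.0, 102.1]
wrist_force: [-0.6, -0.2, -0.4]
opening: 0.0637
```

Run:
```python
from h import *
c=cam('wrist');a=cam('scene')['pixels'];b=cam('side')['pixels'];w=c['pixels']
im=np.zeros((600,800,3),np.uint8)
im[:300,:400]=cv2.resize(w,(400,300));im[:300,400:]=cv2.resize(b[170:260,240:360],(400,300),interpolation=3)
im[300:,:400]=cv2.resize(a,(400,300));im[300:,400:]=cv2.resize(b,(400,300))
cv2.imwrite('pics/f1.png',im)
P=cloud(c);o=sensors.get_obs();print(o['time'],o['ee_pos'],o['wrist_force'])
m=(np.hypot(P[...,0]-.483,P[...,1]+.208)<.055)&(P[...,2]>.078)&(P[...,2]<.095);q=P[m]
print(len(q),cv2.minAreaRect(q[:,:2].astype(np.float32)),np.median(q[:,2]))
A=np.c_[q[:,:2]-[.483,-.208],np.ones(len(q))];print('tilt deg',np.degrees(np.linalg.lstsq(A,q[:,2],rcond=None)[0]))
m=(np.hypot(P[...,0]-.483,P[...,1]+.19)<.16)&(P[...,2]>.028)&(P[...,2]<.04);q=P[m]
r=cv2.minAreaRect(q[:,:2].astype(np.float32));print('reader',r,np.median(q[:,2]));A=np.c_[q[:,:2]-[.483,-.208],np.ones(len(q))];print('tilt deg',np.degrees(np.linalg.lstsq(A,q[:,2],rcond=None)[0]))
```

```text
18.0667 [ 0.56678035 -0.19040991  0.26304774] [ 0.61153836 -1.00838579  0.24880345]
4759 ((0.4826439917087555, -0.2077541947364807), (0.08384128659963608, 0.04424621909856796), 11.544657707214355) 0.08886176461214002
tilt deg [0.20801507 0.01179257 5.0885139 ]
reader ((0.4719879627227783, -0.1582736223936081), (0.1298883855342865, 0.25169986486434937), 12.227425575256348) 0.034215758339736335
tilt deg [0.02787567 0.02349185 1.95855895]
```

View pics/f1.png

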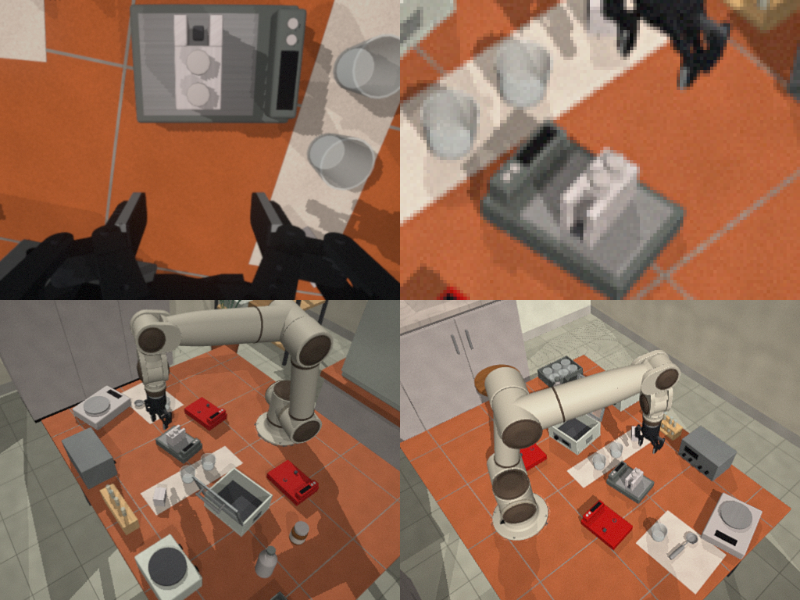

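The block is centred within 0.3 mm of the seat, its yaw is within 0.7° of the reader's, it is flat within 0.3°, and its top is at the expected height. The flap stands open, the bystanders look undisturbed, and the gripper is clear.

```bash
python3 -c "
from workcell import bot
print(bot.job_done())"
```

```text
the job is handed in; nothing more can be done
None
```

I swung the flap over on to its open stop, lifted the notched block out of the incubator, and lowered it on to the grey reader until it touched. Then I released it and handed the job in at about 18 s of the 61 s allowed.

Last checks:
- **Position:** the block's centre is within 0.3 mm of the measured seat, and its yaw is 11.5° against 12.0–12.2° for the reader.
- **Flatness:** it tilts about 0.2°, and its top is at 0.089 m. The expected height is 0.090 m, and this camera reads about 1 mm low.
- **Rib and pin:** the rib shows inside the notch. The pin is hidden under the solid end, so I judged it pressed from the block's height and flatness, not by seeing it.
- **Surroundings:** the flap was still standing open, and the other things looked undisturbed in the scene and side views. I compared those by eye, not by measurement.

No check failed. The only disagreement was the camera-to-camera and reading-to-reading differences of 1–5 mm, which I settled with wrist-camera measurements before lowering the block.

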